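# Show a gear shaft to the inspection camera

## Robot

A 6-joint arm with a two-finger parallel gripper is mounted at the origin on the work surface. World frame = base frame: x ahead of the robot, y to its left, z up, the work surface at z = 0. Lengths are in m, angles in rad, forces in N, time in s.
With the tool pointing down it reaches from about 0.35 to 0.775 m from the base axis. Payload 7.3 kg.
Tool frame: the origin (TCP) lies at the very end of the fingers, on their centre line; the grasp point (between the pads) lies 19 mm behind it; z points along the fingers, y is the line along which they close (so a half turn about z gives the same grasp; the last joint's range is limited). The gripper opens to 92 mm and grips with 3 to 60 N. Pads are 19 mm wide; open, the fingers measure 130 mm over their backs; the gripper's body (75 mm by 190 mm) begins 47 mm behind the grasp point.
Start: joints at [-0.146, 0.342, 1.524, -0, 1.275, -0.146], TCP at [0.525, 0, 0.227] pointing down, gripper open.
Joint ranges: [-2.53, 2.53], [-0.77, 2.02], [0.04, 2.7], [-1, 4.14], [0.28, 2.66], [-3.11, 3.11]. Speed limits (rad/s): [2.57, 2.57, 3.14, 3.14, 3.14, 3.14].

## Interface

Orientations are given as [roll, pitch, yaw] about the fixed x, y, z axes, in that order (R = Rz(yaw) Ry(pitch) Rx(roll)).
In Python, from cell import robot gives the robot as it stands. The module is installed in compiled form; this text tells all that it offers.
- The arm moves only by the tool arm_command, never from a script. Its argument "moves" is a list of rows, each a list of 3 entries, a list of its own where there are three numbers: the shift along the tool's x, y, z in m, then the turn, a rotation vector about the tool's x, y, z in rad, then the finger opening in m, from 0 to 0.0918. In form: [[[dx, dy, dz], [ax, ay, az], claw], ...]. A call has exactly 5 rows; each row is the pose to reach, as a shift and turn from the pose commanded when the call began, along the tool's axes at that moment; what a row does not reach only later rows make up. A row lasts 1/10 s, in which the tool goes at most 50 mm and 8.59 degrees, less where a joint would pass 70% of its speed; a pose out of reach is approached as far as the arm can. A call with a gripper value outside its range is refused whole. The fingers move at their own pace and stop on an object; "squeeze" is the grip in N (left out, the last holds). Time passes only in rows, so rows that repeat a pose let the fingers close, or fill a call up. It gives the time, the measured TCP pose, the force, the opening and the grip force at its end, in the units of the state.
- robot.observe(): the state, without advancing time (a new reading comes with each control period).
- robot.read_camera(name): name is "scene" or "side" or "wrist"; returns the picture (420x560x3 uint8, red, green, blue); there is no depth.
- robot.camera_model(name): a dict with "fx", "fy", "cx", "cy" (pixels), "k1" (the pictures are not rectified: a ray, as slopes to the right and down, at radius r is drawn at 1 + k1 r^2 times it, then the intrinsics apply), "R" (3x3) and "t" (3): a world point X has camera coordinates R X + t. Camera axes: x right, y down, z forward; pixel columns grow to the right and rows downward; lengths in m; the calibration is good to about 2 mm. A picture is of the moment at which its call begins: read the wrist's pose just before it. camera_model takes no time and is no camera call; for the wrist camera it gives the pose at the moment of the call.
- robot.hand_in(): hands the job in; it is judged then, once.
The state is a dict: "time": time; "qpos": joint angles; "qvel": joint speeds; "joint_efforts": joint torques, N m; "tool_pos": TCP position; "tool_rot": TCP orientation; "contact_force": force on the tool from outside, world axes, zero at the start; "torque": the same for the moment, N m; "opening": finger opening in m; "grip_force": force on a finger pad.
Only numpy, scipy, OpenCV 4.12 (cv2) and the standard library are available. Lean on these libraries where they do the work, as an engineer would, in place of code of your own. Each camera call takes 0.05 s, during which the arm holds its last target. There are 200 camera calls.

## Task

Slide the inspection camera along its rail to the end stop on the robot's left, then take the shaft with the gear on it out of the V-rests and hold it up to the camera: level, in line with the lens axis at lens height, its thin end facing the lens about 60 mm from the glass, not touching the camera with it. Finish while still holding it there, with the camera still at its stop, and leave the plain bar, the tin and the screwdriver where they are.

Things in the scene. Friction and masses are not known exactly. Their poses are not given: they have to be found in the camera images.
- carriage (a joint): Slide of the inspection camera's carriage along its rail, m: grows as the carriage moves along the rail's own +y (the robot's left, turned with the rail's yaw); 0 is the right-hand end, 0.14 is hard against the end stop on the left. It stays where it is left and drags with about 3 N.
- camera_handle (a point): Grip point in the black upright handle on the grey camera head (head 75 x 52 mm in plan). Handle: block 44 mm along x, 14 mm thick along y, 40 mm tall; point centred, 200 mm above the bench, 15 mm below the handle's top, 24 mm above the head. Moves with the carriage; y is the slide direction towards the stop, x is opposite to where the lens looks, z up.
- lens (a point): Centre of the lens's front glass (black barrel, 40 mm across) on the camera head, 150 mm above the bench and 52.5 mm in front (-x) of the handle. The camera looks level along this frame's -x, roughly towards the robot; y is the slide direction towards the stop, z is up. It moves with the carriage.
- shaft_center (a point): Middle of the gear shaft's barrel, on its axis; barrel 24 mm across, 91 mm long. A gear 54 mm across, 16 mm thick, is at its -x end, a thin journal (14 mm across, 30 mm long) at its +x end. x runs from gear to thin end; y, z turn with its roll. Starts level, 50 mm above the bench, in two V-blocks 39 mm either side of this point (66 mm free between them).
- shaft_tip (a point): Centre of the end face of the shaft's thin journal, 75.5 mm from the barrel's middle along the shaft's x: the end to show to the lens.
- shaft: The gear shaft itself, steel; same point and axes as its centre. 0.36 to 0.54 kg, balancing about 9 mm from here towards the gear.
- rest: Fixed grey base plate 130 x 170 x 10 mm with two pairs of V-blocks (up to 49 mm high), one pair holding the gear shaft and the other the plain bar; either may be in either. Origin at the middle of its underside; the shafts lie along its x, at y = +50 mm and -50 mm.
- rail: Fixed aluminium rail 270 mm long (y) and 70 mm wide (x), with a dark steel stop block 55 mm high at its left (+y) end. Origin at the middle of its underside.
- plain_bar: Plain steel bar 24 mm in diameter and 120 mm long with no gear and no thin end, lying in the other pair of V-blocks, along its x. Origin at its middle. To be left alone.
- tin: Grey round jar 64 mm across and 90 mm high, standing on the bench, origin at the centre of its underside. To be left alone.
- screwdriver: Screwdriver lying on the bench along its x, origin at the middle of its underside. To be left alone.
Mind the look-alikes: they are no part of the job. Of the things shaped like the shaft, the steel one is meant. What is shaped like the rest but purple is not meant.

How it is judged:
By the outcome, as a careful person would: the job done as asked, in the order asked, and still so for the second after the job is handed in, while the arm keeps its last pose, push and grip.
It also fails if it takes over 48 s, if anything falls off the work surface, if the arm or the gripper's body presses on something with over 40 N, if the wrist force passes 120 N, or if a joint passes its speed limit or range.

## Working session

There is one attempt and no reset: what is moved stays moved. The work goes in short steps, Python scripts to look and compute and a tool call to move; the robot and the scene stay as the last step left them, time stands still between calls to the robot, and variables do not carry over. Pictures are saved under pics/ and viewed, at most 10 in all, crops included, and the job is handed in when it is done.

Besides the shell and the picture viewer there is one more tool, called after "Emit:" as name([rows], argument=value, ...), one row to a line, values as JSON. arm_command: Moves the arm, as the interface text tells. Its arguments: {"type":"object","properties":{"moves":{"type":"array"},"squeeze":{"type":"number"}},"required":["moves"]}

```bash
mkdir -p pics; cat > h.py <<'E'
import numpy as np, cv2
from cell import robot
from scipy.spatial.transform import Rotation as Ro
def shot(n,f):
    m=robot.camera_model(n); im=robot.read_camera(n); cv2.imwrite(f'pics/{f}.png',im[:,:,::-1]); np.savez(f'pics/{f}.npz',**{k:np.array(v) for k,v in m.items()}); return im
def mod(f): return {k:v for k,v in np.load(f'pics/{f}.npz').items()}
def proj(m,X):
    X=np.atleast_2d(X); c=X@m['R'].T+m['t']; s=c[:,:2]/c[:,2:]; s=s*(1+m['k1']*(s**2).sum(1,keepdims=True))
    return s*[m['fx'],m['fy']]+[m['cx'],m['cy']]
def ray(m,u,v):
    d=np.array([(u-m['cx'])/m['fx'],(v-m['cy'])/m['fy']]); s=d.copy()
    for _ in range(30): s=d/(1+m['k1']*(s@s))
    o=-m['R'].T@m['t']; return o, m['R'].T@np.array([s[0],s[1],1])
def at(m,u,v,z):
    o,d=ray(m,u,v); return o+d*(z-o[2])/d[2]
E
python3 - <<'E'
from h import *
a=shot('scene','s0');b=shot('side','d0');c=shot('wrist','w0')
print(robot.observe()['time'])
for f in('s0','d0','w0'): m=mod(f); print(f,(-m['R'].T@m['t']).round(3), m['R'][2].round(2),m['fx'])
E
```

```text
0.15
s0 [1.162 0.377 0.791] [-0.64 -0.44 -0.63] 398.0333331834261
d0 [ 0.429 -1.282  0.874] [ 0.04  0.85 -0.52] 430.75905948931916
w0 [0.526 0.082 0.385] [-0.   -0.3  -0.95] 323.7328268491237
```

View pics/s0.png

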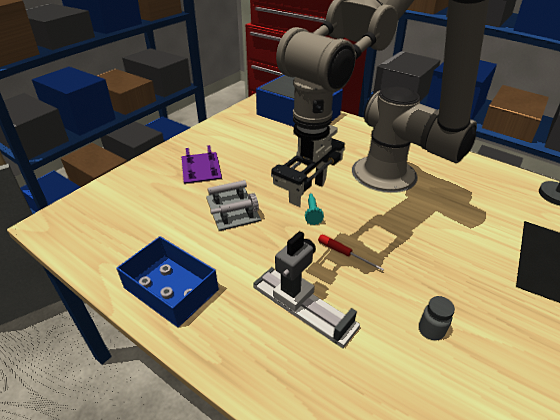

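View pics/d0.png

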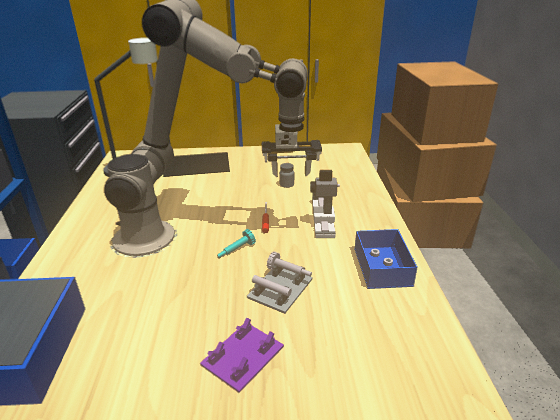

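View pics/w0.png

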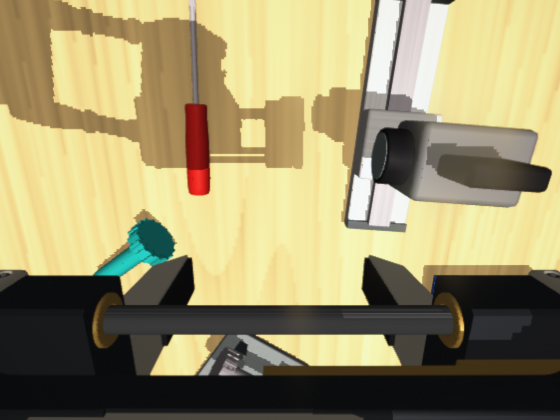

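The scene view shows the grey rest with the steel gear shaft and bar at (233,205). The purple decoy rest is at (201,165), the teal decoy shaft at (314,210), the camera head at (295,270) and the stop at (346,325). In the side view the steel gear is at (272,260), teal at (237,244), purple at (243,353). The steel shaft in the grey rest fits the description, so I'll confirm it in an enlarged crop.

```bash
python3 - <<'E'
import cv2,numpy as np
s=cv2.imread('pics/s0.png');d=cv2.imread('pics/d0.png')
r=lambda i,x,y,w,h,k:cv2.resize(i[y:y+h,x:x+w],None,fx=k,fy=k,interpolation=cv2.INTER_CUBIC)
A=r(s,200,175,66,60,6);B=r(d,242,245,66,60,6);C=r(s,245,225,132,40,3)
o=np.hstack([A,B]);cv2.imwrite('pics/c1.png',o)
A=r(s,245,225,125,130,4);B=r(d,300,160,45,80,6)
B=cv2.copyMakeBorder(B,0,40,0,0,0);cv2.imwrite('pics/c2.png',np.hstack([A,B]))
E
```

```text
(no output)
```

View pics/c1.png

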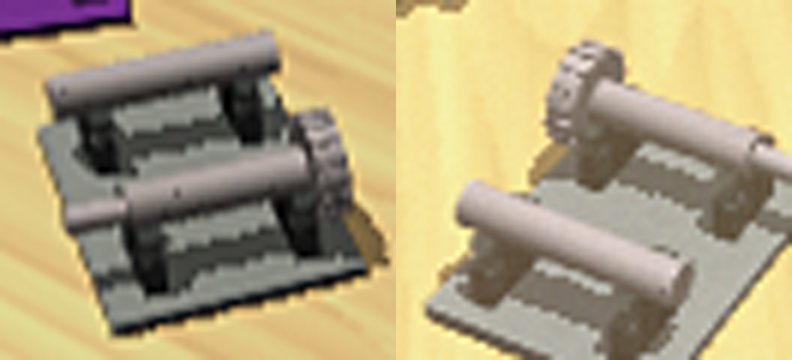

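View pics/c2.png

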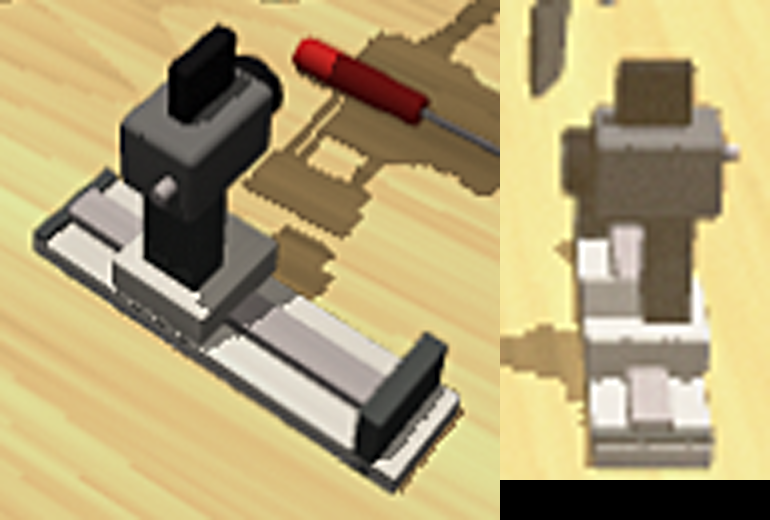

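The crops confirm it: the steel shaft with the gear is in the grey rest, with its gear towards the robot and thin end pointing +x. The plain bar is beside it at smaller y. Next, a fit from the pixel corners.

```bash
cat > fit.py <<'E'
from h import *
from scipy.optimize import least_squares
S,D,W=mod('s0'),mod('d0'),mod('w0')
a=lambda x,y:((x+.5)/6-.5+200,(y+.5)/6-.5+175)
b=lambda x,y:((x-396+.5)/6-.5+242,(y+.5)/6-.5+245)
c=lambda x,y:((x+.5)/4-.5+245,(y+.5)/4-.5+225)
d=lambda x,y:((x-500+.5)/6-.5+300,(y+.5)/6-.5+160)
def solve(obs,x0):
    def f(p):
        R=np.array([[np.cos(p[2]),-np.sin(p[2])],[np.sin(p[2]),np.cos(p[2])]])
        return np.concatenate([proj(m,np.r_[R@l[:2]+p[:2],l[2]])[0]-uv for m,uv,l in obs])
    r=least_squares(f,x0,loss='soft_l1'); return r.x,r.fun.reshape(-1,2)
def show(n,r): print(n,r[0].round(4)); print(r[1].round(1).tolist())
A=np.array
show('rail',solve([(S,c(395,492),A([.035,.135,0])),(S,c(36,250),A([.035,-.135,0])),(S,c(462,412),A([-.035,.135,0])),(D,d(590,467),A([-.035,-.135,0])),(D,d(711,467),A([.035,-.135,0]))],[.75,0,0]))
z=.215
show('handle',solve([(S,c(170,66),A([.022,-.007,z])),(S,c(222,26),A([-.022,-.007,z])),(S,c(237,36),A([-.022,.007,z])),(S,c(186,76),A([.022,.007,z])),(D,d(615,62),A([-.022,-.007,z])),(D,d(692,62),A([.022,-.007,z])),(W,(380,155),A([-.0525,0,.15]))],[.75,0,0]))
show('shaft',solve([(S,a(71,219),A([.0755,0,.05])),(S,a(125,207),A([.0455,0,.05])),(S,a(302,168),A([-.0455,0,.05])),(D,b(603,102),A([-.0455,0,.05])),(D,b(757,153),A([.0455,0,.05]))],[.5,-.2,0]))
show('rest',solve([(S,a(115,334),A([.065,.085,0])),(S,a(369,271),A([-.065,.085,0])),(S,a(38,130),A([.065,-.085,.01])),(D,b(426,308),A([-.065,-.085,.01]))],[.5,-.2,0]))
print('stop top', at(S,*c(365,408),.055),at(S,*c(440,345),.055))
E
python3 fit.py
```

```text
rail [ 0.6495  0.0851 -0.0689]
[[0.1, 0.5], [-0.3, 0.2], [-0.2, -0.5], [-0.2, -0.1], [-0.4, -0.1]]
handle [ 0.6515  0.0523 -0.029 ]
[[-0.8, 0.4], [-1.5, -1.0], [0.2, -0.8], [0.7, 0.8], [1.2, 0.4], [1.1, 0.2], [-0.4, -0.4]]
shaft [ 0.4985 -0.2586 -0.5862]
[[-1.2, 0.4], [-0.1, 0.1], [0.2, -0.2], [-0.7, -0.9], [-0.2, 0.0]]
rest [ 0.4701 -0.3013 -0.5572]
[[0.4, 0.7], [-0.1, 0.2], [-1.3, -1.0], [-0.5, -0.4]]
stop top [0.68996404 0.18955841 0.055     ] [0.62988316 0.20347705 0.055     ]
```

```bash
cat >> h.py <<'E'
def go(x,y,z,yaw,base=None):
    """tool-down target; yaw = direction of world yaw of the tool's y axis minus 90deg"""
    o=robot.observe(); p=np.array(o['tool_pos']); R=Ro.from_euler('xyz',o['tool_rot'])
    c=[]
    for k in(0,np.pi):
        T=Ro.from_euler('xyz',[np.pi,0,yaw+k]); c.append((R.inv()*T).as_rotvec())
    rv=min(c,key=np.linalg.norm)
    print('at',p.round(4),np.round(o['tool_rot'],3),'F',np.round(o['contact_force'],1),'open',round(o['opening'],4),'grip',o['grip_force'],'t',o['time'])
    print('shift',R.inv().apply(np.array([x,y,z])-p).round(4),'turn',rv.round(4))
E
python3 -c "
from h import *
go(.6515,.0525,.187,-.065)"
```

```text
at [5.247e-01 1.000e-04 2.262e-01] [-3.14  -0.     1.571] F [-0.6 -0.3  0.2] open 0.0915 grip 0.0 t 0.15
shift [0.0524 0.1268 0.0391] turn [-8.0000e-04 -1.0000e-03 -1.5059e+00]
```

Emit:
arm_command([
  [[0.01,0.03,-0.03],[0,0,-0.145],0.0915],
  [[0.02,0.06,-0.03],[0,0,-0.29],0.0915],
  [[0.03,0.09,-0.03],[0,0,-0.435],0.0915],
  [[0.04,0.11,-0.03],[0,0,-0.58],0.0915],
  [[0.052,0.127,-0.03],[0,0,-0.725],0.0915],
], squeeze=20)

```text
time: 0.65
tool_pos: [0.6529, 0.0522, 0.2559]
tool_rot: [-3.141, -0.001, 2.301]
contact_force: [-0.5, -0.4, 0.1]
opening: 0.0914
grip_force: 0.0
```

```bash
python3 -c "
from h import *
go(.6515,.0525,.24,-.065)"
```

```text
at [0.6529 0.0522 0.2559] [-3.141e+00 -1.000e-03  2.301e+00] F [-0.5 -0.4  0.1] open 0.0914 grip 0.0 t 0.65
shift [ 0.0011 -0.0009  0.0159] turn [-5.000e-04 -9.000e-04 -7.751e-01]
```

Emit:
arm_command([
  [[0.001,-0.001,0],[0,0,-0.149],0.0915],
  [[0.001,-0.001,0],[0,0,-0.298],0.0915],
  [[0.001,-0.001,0.005],[0,0,-0.447],0.0915],
  [[0.001,-0.001,0.01],[0,0,-0.596],0.0915],
  [[0.001,-0.001,0.016],[0,0,-0.745],0.0915],
])

```text
time: 1.15
tool_pos: [0.6505, 0.0521, 0.2402]
tool_rot: [-3.142, -0.001, 3.047]
contact_force: [-0.3, -0.0, 0.6]
opening: 0.0915
grip_force: 0.0
```

```bash
python3 -c "
from h import *
go(.6515,.0525,.187,-.065)
im=shot('wrist','w1'); m=mod('w1')
print(proj(m,[[.6515,.0525,.215],[.6,.056,.15]]))"
```

```text
at [0.6505 0.0521 0.2402] [-3.142e+00 -1.000e-03  3.047e+00] F [-0.3 -0.   0.6] open 0.0915 grip 0.0 t 1.15
shift [-0.001   0.0005  0.0532] turn [-0.     -0.0005 -0.0296]
[[279.37797609 252.73517439]
 [277.19355968 155.64735536]]
```

View pics/w1.png

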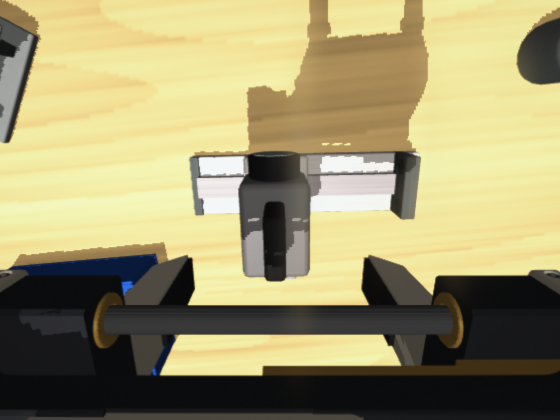

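The wrist view shows the handle at (275,242) between the fingers, head at (275,225), and the stop at (406,185) on the right. The fit puts it within about 3 mm, so I'm lowering onto it.

Emit:
arm_command([
  [[-0.001,-0.002,0.025],[0,0,-0.03],0.0915],
  [[-0.001,-0.002,0.052],[0,0,-0.03],0.0915],
  [[-0.001,-0.002,0.052],[0,0,-0.03],0.01],
  [[-0.001,-0.002,0.052],[0,0,-0.03],0.01],
  [[-0.001,-0.002,0.052],[0,0,-0.03],0.01],
], squeeze=20)

```text
time: 1.7
tool_pos: [0.6522, 0.05, 0.1905]
tool_rot: [3.142, 0.003, 3.07]
contact_force: [0.9, 0.2, 0.1]
opening: 0.0723
grip_force: 0.0
```

Emit:
arm_command([
  [[0,0,0],[0,0,0],0.01],
  [[0,0,0],[0,0,0],0.01],
  [[0,0,0],[0,0,0],0.01],
  [[0,0,0],[0,0,0],0.01],
  [[0,0,0],[0,0,0],0.01],
])

```text
time: 2.2
tool_pos: [0.6514, 0.05, 0.1889]
tool_rot: [3.142, 0.0, 3.071]
contact_force: [-0.4, 0.8, -0.4]
opening: 0.0321
grip_force: 0.0
```

Emit:
arm_command([
  [[0,0,0],[0,0,0],0.01],
  [[0,0,0],[0,0,0],0.01],
  [[0,0,0],[0,0,0],0.01],
  [[0,0,0],[0,0,0],0.01],
  [[0,0,0],[0,0,0],0.01],
])

```text
time: 2.7
tool_pos: [0.6514, 0.05, 0.1887]
tool_rot: [-3.142, 0.0, 3.071]
contact_force: [0.1, -0.3, 0.2]
opening: 0.0139
grip_force: 20.0
```

Emit:
arm_command([
  [[0,0.01,0],[0,0,0],0.01],
  [[0,0.025,0],[0,0,0],0.01],
  [[0,0.04,0],[0,0,0],0.01],
  [[0,0.05,0],[0,0,0],0.01],
  [[0,0.055,0],[0,0,0],0.01],
])

```text
time: 3.2
tool_pos: [0.6555, 0.1063, 0.1887]
tool_rot: [-3.142, 0.001, 3.072]
contact_force: [0.9, -3.4, -0.9]
opening: 0.0139
grip_force: 20.0
```

Emit:
arm_command([
  [[0,0.01,0],[0,0,0],0.01],
  [[0,0.02,0],[0,0,0],0.01],
  [[0,0.027,0],[0,0,0],0.01],
  [[0,0.03,0],[0,0,0],0.01],
  [[0,0.032,0],[0,0,0],0.01],
])

```text
time: 3.7
tool_pos: [0.6578, 0.1371, 0.1887]
tool_rot: [-3.141, 0.001, 3.071]
contact_force: [2.0, -4.3, -1.7]
opening: 0.0135
grip_force: 20.0
```

Emit:
arm_command([
  [[0,0.002,0],[0,0,0],0.01],
  [[0,0.004,0],[0,0,0],0.01],
  [[0,0.006,0],[0,0,0],0.01],
  [[0,0.007,0],[0,0,0],0.01],
  [[0,0.008,0],[0,0,0],0.01],
])

```text
time: 4.2
tool_pos: [0.6583, 0.1447, 0.1887]
tool_rot: [-3.142, 0.001, 3.071]
contact_force: [3.6, -3.4, -2.9]
opening: 0.014
grip_force: 20.0
```

Emit:
arm_command([
  [[0,0.002,0],[0,0,0],0.01],
  [[0,0.004,0],[0,0,0],0.01],
  [[0,0.006,0],[0,0,0],0.01],
  [[0,0.007,0],[0,0,0],0.01],
  [[0,0.008,0],[0,0,0],0.01],
])

```text
time: 4.7
tool_pos: [0.6589, 0.1527, 0.1887]
tool_rot: [-3.142, 0.001, 3.071]
contact_force: [3.3, -3.8, -2.4]
opening: 0.0137
grip_force: 20.0
```

Emit:
arm_command([
  [[0,0.002,0],[0,0,0],0.01],
  [[0,0.003,0],[0,0,0],0.01],
  [[0,0.004,0],[0,0,0],0.01],
  [[0,0.005,0],[0,0,0],0.01],
  [[0,0.006,0],[0,0,0],0.01],
])

```text
time: 5.2
tool_pos: [0.6589, 0.1529, 0.1887]
tool_rot: [-3.133, -0.001, 3.068]
contact_force: [-0.7, -25.1, 2.3]
opening: 0.0141
grip_force: 20.0
```

Hard against the stop (25 N, no further motion). Unloading the push, then releasing.

Emit:
arm_command([
  [[0,-0.003,0],[0,0,0],0.01],
  [[0,-0.005,0],[0,0,0],0.01],
  [[0,-0.005,0],[0,0,0],0.05],
  [[0,-0.005,0],[0,0,0],0.05],
  [[0,-0.005,0],[0,0,0],0.05],
])

```text
time: 5.7
tool_pos: [0.6583, 0.1547, 0.1889]
tool_rot: [3.141, -0.001, 3.072]
contact_force: [-0.4, -0.1, -0.2]
opening: 0.0332
grip_force: 0.0
```

Emit:
arm_command([
  [[0,0,0],[0,0,0],0.06],
  [[0,0,0],[0,0,0],0.06],
  [[0,0,-0.04],[0,0,0],0.06],
  [[0,0,-0.08],[0,0,0],0.06],
  [[0,0,-0.12],[0,0,0],0.06],
])

```text
time: 6.2
tool_pos: [0.6584, 0.1539, 0.3102]
tool_rot: [3.142, -0.0, 3.071]
contact_force: [0.7, 0.4, -0.4]
opening: 0.06
grip_force: 0.0
```

```bash
python3 -c "
from h import *
R=Ro.from_euler('z',-.578)
g=np.array([.4985,-.2586,0])+R.apply([-.009,0,0]);print(g)
go(g[0],g[1],.22,-.578)
shot('wrist','w2');shot('side','d2');shot('scene','s2')"
```

```text
[ 0.49096199 -0.25368285  0.        ]
at [0.6584 0.1539 0.3102] [ 3.142 -0.     3.071] F [ 0.7  0.4 -0.4] open 0.06 grip 0.0 t 6.2
shift [ 0.1382 -0.4184  0.0902] turn [-0.000e+00 -5.000e-04  5.074e-01]
```

Emit:
arm_command([
  [[0.014,-0.042,0],[0,0,0.1],0.07],
  [[0.028,-0.084,0],[0,0,0.2],0.07],
  [[0.042,-0.126,0],[0,0,0.3],0.07],
  [[0.056,-0.168,0],[0,0,0.4],0.07],
  [[0.07,-0.21,0],[0,0,0.507],0.07],
])

```text
time: 6.85
tool_pos: [0.5725, -0.0519, 0.3072]
tool_rot: [-3.141, -0.002, 2.56]
contact_force: [0.5, -0.3, 0.2]
opening: 0.0697
grip_force: 0.0
```

```bash
python3 -c "
from h import *
go(.491,-.2537,.2,-.578)"
```

```text
at [ 0.5725 -0.0519  0.3072] [-3.141e+00 -2.000e-03  2.560e+00] F [ 0.5 -0.3  0.2] open 0.0697 grip 0.0 t 6.85
shift [-0.043  -0.2133  0.1073] turn [-0.0009 -0.0024 -0.0036]
```

Emit:
arm_command([
  [[-0.009,-0.043,0.02],[0,0,0],0.07],
  [[-0.018,-0.086,0.04],[0,0,0],0.07],
  [[-0.026,-0.129,0.06],[0,0,0],0.07],
  [[-0.035,-0.172,0.085],[0,0,0],0.07],
  [[-0.043,-0.213,0.107],[0,-0.002,-0.004],0.07],
])

```text
time: 7.35
tool_pos: [0.4921, -0.2536, 0.1994]
tool_rot: [3.141, -0.0, 2.568]
contact_force: [0.5, -0.1, -0.9]
opening: 0.0695
grip_force: 0.0
```

Emit:
arm_command([
  [[0,0,0],[0,0,0],0.07],
  [[0,0,0],[0,0,0],0.07],
  [[0,0,0],[0,0,0],0.07],
  [[0,0,0],[0,0,0],0.07],
  [[0,0,0],[0,0,0],0.07],
])

```text
time: 7.85
tool_pos: [0.4945, -0.2517, 0.2023]
tool_rot: [3.141, 0.003, 2.57]
contact_force: [0.2, -0.3, 0.2]
opening: 0.0698
grip_force: 0.0
```

```bash
python3 -c "
from h import *
go(.491,-.2537,.12,-.578)
im=shot('wrist','w3');m=mod('w3')
R=Ro.from_euler('z',-.578)
print(proj(m,R.apply([[-.0455,0,.05],[0,0,.05],[.0455,0,.05],[.0755,0,.05]])+[.4985,-.2586,0]).round(1))
"
```

```text
at [ 0.4945 -0.2517  0.2023] [3.141e+00 3.000e-03 2.570e+00] F [ 0.2 -0.3  0.2] open 0.0698 grip 0.0 t 7.85
shift [ 0.0021 -0.0036  0.0823] turn [0.0001 0.0031 0.0061]
[[274.  159.9]
 [274.  205.7]
 [273.9 247.7]
 [273.9 273.5]]
```

View pics/w3.png

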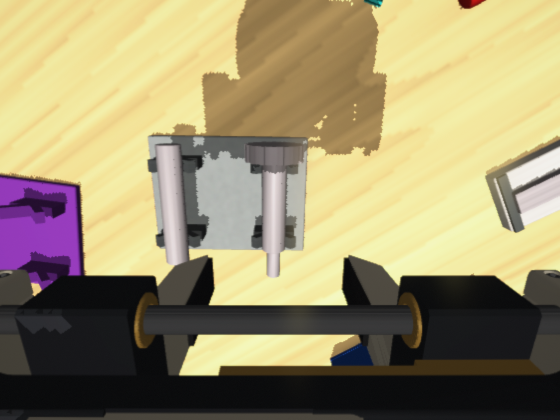

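The wrist view shows the steel gear shaft from the gear at (273,155) to its tip at (273,276), within 1–2 px of the prediction. The plain bar is at (173,205). Going down to grasp.

Emit:
arm_command([
  [[0.002,-0.0035,0.02],[0,0.003,0.006],0.07],
  [[0.002,-0.0035,0.05],[0,0.003,0.006],0.07],
  [[0.002,-0.0035,0.08],[0,0.003,0.006],0.07],
  [[0.002,-0.0035,0.1],[0,0.003,0.006],0.07],
  [[0.002,-0.0035,0.12],[0,0.003,0.006],0.07],
])

```text
time: 8.4
tool_pos: [0.4906, -0.2541, 0.081]
tool_rot: [3.142, -0.001, 2.563]
contact_force: [-0.3, 0.1, -0.1]
opening: 0.0698
grip_force: 0.0
```

```bash
python3 -c "
from h import *
go(.491,-.2537,.031,-.578)"
```

```text
at [ 0.4906 -0.2541  0.081 ] [ 3.142e+00 -1.000e-03  2.563e+00] F [-0.3  0.1 -0.1] open 0.0698 grip 0.0 t 8.4
shift [-0.0001  0.0005  0.05  ] turn [ 0.0001 -0.0009 -0.0009]
```

Emit:
arm_command([
  [[0,0.0005,0.02],[0,0,0],0.07],
  [[0,0.0005,0.035],[0,0,0],0.07],
  [[0,0.0005,0.045],[0,0,0],0.07],
  [[0,0.0005,0.05],[0,0,0],0.07],
  [[0,0.0005,0.05],[0,0,0],0.05],
])

```text
time: 8.9
tool_pos: [0.4907, -0.254, 0.0315]
tool_rot: [3.142, -0.001, 2.562]
contact_force: [-0.4, -0.9, 0.2]
opening: 0.0651
grip_force: 0.0
```

Emit:
arm_command([
  [[0,0,0],[0,0,0],0.02],
  [[0,0,0],[0,0,0],0.02],
  [[0,0,0],[0,0,0],0.02],
  [[0,0,0],[0,0,0],0.02],
  [[0,0,0],[0,0,0],0.02],
], squeeze=45)

```text
time: 9.4
tool_pos: [0.4907, -0.2543, 0.0319]
tool_rot: [3.142, -0.001, 2.562]
contact_force: [-0.2, -0.4, -0.6]
opening: 0.0268
grip_force: 0.0
```

Emit:
arm_command([
  [[0,0,0],[0,0,0],0.015],
  [[0,0,0],[0,0,0],0.015],
  [[0,0,0],[0,0,0],0.015],
  [[0,0,0],[0,0,0],0.015],
  [[0,0,0],[0,0,0],0.015],
])

```text
time: 9.9
tool_pos: [0.4907, -0.2542, 0.0319]
tool_rot: [3.142, -0.001, 2.562]
contact_force: [0.2, 0.7, 2.2]
opening: 0.0229
grip_force: 45.0
```

Emit:
arm_command([
  [[0,0,-0.005],[0,0,0],0.015],
  [[0,0,-0.015],[0,0,0],0.015],
  [[0,0,-0.035],[0,0,0],0.015],
  [[0,0,-0.06],[0,0,0],0.015],
  [[0,0,-0.085],[0,0,0],0.015],
])

```text
time: 10.4
tool_pos: [0.4903, -0.2541, 0.1177]
tool_rot: [-3.142, -0.002, 2.562]
contact_force: [0.3, -0.4, -3.6]
opening: 0.0229
grip_force: 45.0
```

Emit:
arm_command([
  [[0,0,-0.02],[0,0,0],0.015],
  [[0,0,-0.02],[0,0,0],0.015],
  [[0,0,-0.02],[0,0,0],0.015],
  [[0,0,-0.02],[0,0,0],0.015],
  [[0,0,-0.02],[0,0,0],0.015],
])

```text
time: 10.9
tool_pos: [0.49, -0.2538, 0.1354]
tool_rot: [3.141, -0.004, 2.562]
contact_force: [0.4, 0.2, -2.8]
opening: 0.0229
grip_force: 45.0
```

```bash
python3 -c "
from h import *
go(.491,-.2537,.2,-.578)
s=shot('scene','s4');d=shot('side','d4');w=shot('wrist','w4')
S=mod('s0')
r=lambda i,x,y,w,h,k:cv2.resize(i[y:y+h,x:x+w,::-1],None,fx=k,fy=k,interpolation=cv2.INTER_CUBIC)
A=r(s,245,215,130,130,3);B=r(d,240,195,130,130,3);C=r(s,195,130,130,68,3);D=r(w,140,100,195,102,2)
cv2.imwrite('pics/c4.png',np.vstack([np.hstack([A,B]),np.hstack([C,D])]))
"
```

```text
at [ 0.49   -0.2538  0.1354] [ 3.141 -0.004  2.562] F [ 0.4  0.2 -2.8] open 0.0229 grip 44.99490737915039 t 10.9
shift [-0.0005  0.0006 -0.0646] turn [ 0.0001 -0.0037 -0.0018]
```

View pics/c4.png

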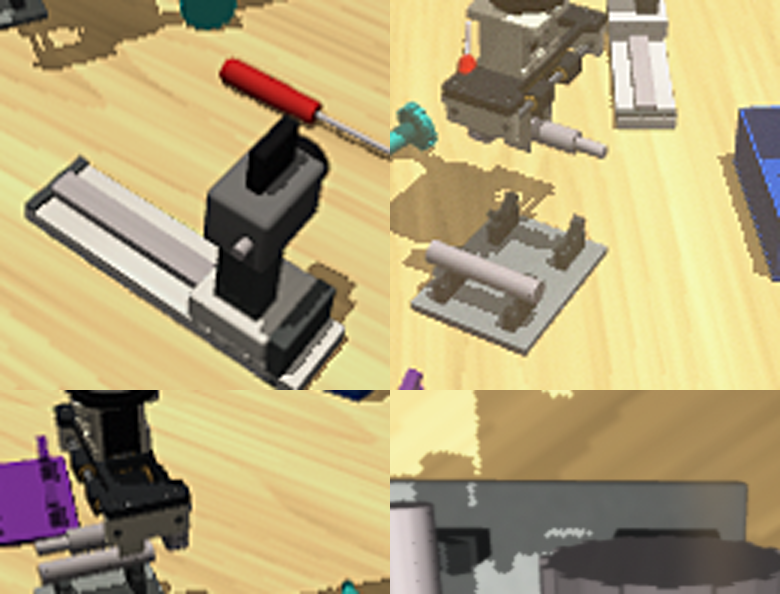

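The shaft is in the gripper, tip at scene (207,182) and side (310,245). The bar is still in its rest, and the carriage is against the stop. Checking the tip and handle numerically.

```bash
cat > f2.py <<'E'
from h import *
from scipy.optimize import least_squares
S,D=mod('s4'),mod('d4')
p=np.array([.49,-.2538,.1354]); ax=np.array([np.cos(-.579),np.sin(-.579),0])
tip=p+ax*.0845+[0,0,.0185]
def tri(obs):
    return least_squares(lambda X:np.concatenate([proj(m,X)[0]-uv for m,uv in obs]),[.5,0,.15])
t=tri([(S,(207,182.3)),(D,(310,245.3))]); print('tip pred',tip.round(4),'meas',t.x.round(4),t.fun.round(1))
st=tri([(S,(195+75/3,130+(541-390)/3)),(D,(240+187/3,195+142/3))]); print('journal step pred',(tip-ax*.03).round(4),'meas',st.x.round(4),st.fun.round(1))
q=lambda x,y:((x+.5)/3-.5+245,(y+.5)/3-.5+215)
yaw=-.07
c,s=np.cos(yaw),np.sin(yaw); R=np.array([[c,-s],[s,c]])
ob=[(q(247,155),(.022,-.007)),(q(288,114),(-.022,-.007)),(q(298,122),(-.022,.007))]
r=least_squares(lambda X:np.concatenate([proj(S,np.r_[R@np.array(l)+X,.215])[0]-uv for uv,l in ob]),[.65,.15]);print('handle',r.x.round(4),r.fun.round(1))
E
python3 f2.py
```

```text
tip pred [ 0.5607 -0.3     0.1539] meas [ 0.5578 -0.3005  0.1522] [ 0.1 -0.1  0.1  0.1]
journal step pred [ 0.5356 -0.2836  0.1539] meas [ 0.5341 -0.2789  0.1511] [-1.1  0.8 -1.3 -0.8]
handle [0.6599 0.1555] [-0.  -0.9 -1.3  0.2  1.3  0.8]
```

```bash
python3 -c "
from h import *
go(.4624,.1676,.1325,-.07)"
```

```text
at [ 0.4904 -0.2541  0.136 ] [ 3.142e+00 -2.000e-03  2.562e+00] F [ 0.2 -0.2 -4. ] open 0.0227 grip 44.994948506355286 t 11.05
shift [0.2544 0.3374 0.0041] turn [ 0.0007 -0.0023 -0.5097]
```

Emit:
arm_command([
  [[0.01,0.013,0],[0,0,-0.02],0.015],
  [[0.025,0.033,0],[0,0,-0.05],0.015],
  [[0.045,0.06,0],[0,0,-0.09],0.015],
  [[0.065,0.086,0],[0,0,-0.13],0.015],
  [[0.085,0.113,0],[0,0,-0.17],0.015],
])

```text
time: 11.55
tool_pos: [0.4809, -0.1111, 0.1367]
tool_rot: [3.141, -0.001, 2.734]
contact_force: [-0.1, -0.0, -3.1]
opening: 0.0226
grip_force: 45.0
```

```bash
python3 -c "
from h import *
go(.4624,.1676,.1325,-.07)"
```

```text
at [ 0.4809 -0.1111  0.1367] [ 3.141e+00 -1.000e-03  2.734e+00] F [-0.1 -0.  -3.1] open 0.0226 grip 44.99430298805237 t 11.55
shift [0.1274 0.2486 0.0045] turn [ 0.0007 -0.0013 -0.3376]
```

Emit:
arm_command([
  [[0.015,0.029,0.001],[0,0,-0.04],0.015],
  [[0.03,0.058,0.002],[0,0,-0.08],0.015],
  [[0.045,0.087,0.003],[0,0,-0.12],0.015],
  [[0.06,0.116,0.004],[0,0,-0.16],0.015],
  [[0.075,0.146,0.004],[0,0,-0.2],0.015],
])

```text
time: 12.05
tool_pos: [0.4699, 0.0526, 0.1328]
tool_rot: [3.141, -0.001, 2.934]
contact_force: [1.1, -0.0, -3.6]
opening: 0.0228
grip_force: 45.0
```

```bash
python3 -c "
from h import *
go(.4624,.1676,.1325,-.07)"
```

```text
at [0.4699 0.0526 0.1328] [ 3.141e+00 -1.000e-03  2.934e+00] F [ 1.1 -0.  -3.6] open 0.0228 grip 44.994056224823 t 12.05
shift [0.031  0.111  0.0004] turn [ 0.0006 -0.0013 -0.1373]
```

Emit:
arm_command([
  [[0.008,0.029,0],[0,0,-0.035],0.015],
  [[0.016,0.058,0],[0,0,-0.07],0.015],
  [[0.024,0.085,0],[0,0,-0.105],0.015],
  [[0.029,0.103,0],[0,0,-0.127],0.015],
  [[0.031,0.111,0],[0,-0.001,-0.137],0.015],
])

```text
time: 12.55
tool_pos: [0.4627, 0.1677, 0.1329]
tool_rot: [3.141, -0.0, 3.072]
contact_force: [-1.1, 0.3, -3.5]
opening: 0.0228
grip_force: 45.0
```

Emit:
arm_command([
  [[0,0,0],[0,0,0],0.015],
  [[0,0,0],[0,0,0],0.015],
  [[0,0,0],[0,0,0],0.015],
  [[0,0,0],[0,0,0],0.015],
  [[0,0,0],[0,0,0],0.015],
])

```text
time: 13.05
tool_pos: [0.4638, 0.165, 0.133]
tool_rot: [3.141, 0.0, 3.068]
contact_force: [0.0, 0.5, -3.5]
opening: 0.0228
grip_force: 45.0
```

```bash
python3 -c "
from h import *
go(.4624,.1676,.1325,-.07)
s=shot('scene','s5');d=shot('side','d5');w=shot('wrist','w5')
S,D,W=mod('s5'),mod('d5'),mod('w5')
P=[[.5467,.1617,.15],[.6066,.1575,.15],[.659,.1538,.215]]
for m in(S,D,W):print(proj(m,P).round(1).tolist())
r=lambda i,x,y,w,h,k:cv2.resize(i[y:y+h,x:x+w,::-1],None,fx=k,fy=k,interpolation=cv2.INTER_CUBIC)
A=r(s,270,200,80,84,5);B=r(d,270,130,72,84,5)
A=np.hstack([A,B])
cv2.imwrite('pics/c5.png',A); cv2.imwrite('pics/c5w.png',w[:,:,::-1])
"
```

```text
at [0.4638 0.165  0.133 ] [3.141 0.    3.068] F [ 0.   0.5 -3.5] open 0.0228 grip 44.99454975128174 t 13.05
shift [0.0016 0.0025 0.0005] turn [ 0.0003  0.0001 -0.004 ]
[[360.7, 251.6], [346.4, 267.0], [335.7, 260.1]]
[[293.3, 173.0], [309.3, 173.0], [324.1, 157.1]]
[[283.4, 414.1], [283.3, 486.7], [285.3, 704.0]]
```

View pics/c5.png

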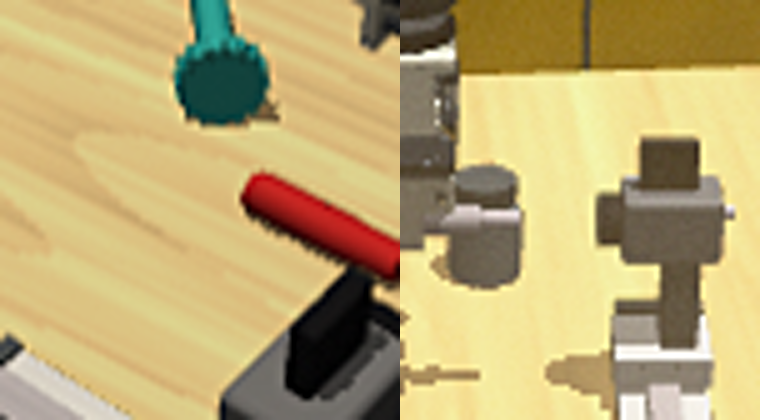

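View pics/c5w.png

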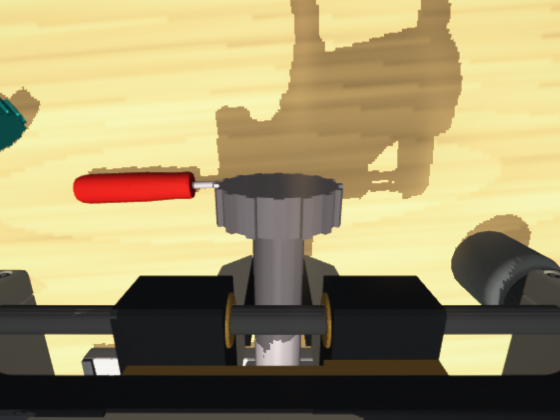

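The side view puts the tip at (293.8,173.4) and the glass at (309.4,173.6). They are at equal height and about 58 mm apart, in line with the prediction. The wrist view shows the gear centred at (279,205) with the tin and screwdriver untouched. I'll make a last small correction and let it settle.

Emit:
arm_command([
  [[0.001,0.001,0],[0,0,-0.002],0.015],
  [[0.0015,0.0025,0.0005],[0,0,-0.004],0.015],
  [[0.0015,0.0025,0.0005],[0,0,-0.004],0.015],
  [[0.0015,0.0025,0.0005],[0,0,-0.004],0.015],
  [[0.0015,0.0025,0.0005],[0,0,-0.004],0.015],
])

```text
time: 13.7
tool_pos: [0.4624, 0.1683, 0.1325]
tool_rot: [3.141, 0.0, 3.073]
contact_force: [1.0, 1.1, -3.8]
opening: 0.0228
grip_force: 45.0
```

Emit:
arm_command([
  [[0,0,0],[0,0,0],0.015],
  [[0,0,0],[0,0,0],0.015],
  [[0,0,0],[0,0,0],0.015],
  [[0,0,0],[0,0,0],0.015],
  [[0,0,0],[0,0,0],0.015],
])

```text
time: 14.2
tool_pos: [0.4624, 0.1682, 0.1325]
tool_rot: [3.141, 0.0, 3.073]
contact_force: [-0.5, -0.2, -4.0]
opening: 0.023
grip_force: 45.0
```

```bash
python3 -c "
from h import *
go(.4624,.1676,.1325,-.07)"
```

```text
at [0.4624 0.1682 0.1325] [3.141 0.    3.073] F [-0.5 -0.2 -4. ] open 0.023 grip 44.99453365802765 t 14.2
shift [-0.0001 -0.0006 -0.    ] turn [0.0004 0.0002 0.0012]
```

Within 1 mm of the target and steady, so I'm handing in.

```bash
python3 -c "
from h import *
print(robot.hand_in())"
```

```text
the job is handed in; nothing more can be done
None
```

The job is handed in at about 14 s: the camera was left against its left stop, and the gear shaft is held level on the lens axis, thin end about 60 mm from the glass by my fit, with the plain bar, tin and screwdriver left alone.

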